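# Return the read vial to the tray and present the tall one to the code reader

### The arm

A 7-joint arm with a two-finger parallel gripper is mounted at the origin on the work surface. World frame = base frame: x ahead of the robot, y to its left, z up, the work surface at z = 0. Lengths are in mm, angles in rad, forces in N, time in s.
With the tool pointing down it reaches from about 400 to 875 mm from the base axis. Payload 4.4 kg.
Tool frame: the origin (TCP) lies on the centre line of the jaws, within the pads' length; the fingertips stand 25 mm ahead of it and the grasp point (between the pads) lies 6 mm ahead of it; x points along the fingers, y is the direction in which the jaws open and shut, and the axes are right-handed (so a half turn about x gives the same grasp; the last joint's range is limited). The gripper opens to 85 mm and grips with 20 to 120 N. Pads are 22 mm wide; open, the fingers measure 114 mm over their backs; the gripper's body (76 mm by 85 mm) begins 54 mm behind the grasp point. The pads swing forward as they close: fully open they stand 13 mm farther back than shut.
Start: joints at [1.164, 0.628, 0.038, 1.517, -0.027, 0.996, -0.02], TCP at [217.284, -612.622, 256.313] pointing down, gripper open.
Joint ranges: [-3.06, 3.06], [-0.37, 2.12], [-1.25, 1.32], [0.18, 2.47], [-1.1, 4.24], [0.23, 1.98], [-2.94, 2.94]. Speed limits (rad/s): [2.57, 2.57, 3.14, 3.14, 3.14, 3.14, 3.14].

### API

Orientations are given as [roll, pitch, yaw] about the fixed x, y, z axes, in that order (R = Rz(yaw) Ry(pitch) Rx(roll)).
In Python, from cell import * gives the robot as it stands. The module is installed in compiled form; this text tells all that it offers.
- The arm moves only by the tool jog_arm, never from a script. Its argument "series" is a list of rows, each a list of 3 entries, a list of its own where there are three numbers: the turn, a rotation vector about the tool's x, y, z in degrees, then the shift along the tool's x, y, z in mm, then the gripper's target within -1 to 1 (shut at 1, half-way at 0, fully open at -1). In form: [[[rx, ry, rz], [dx, dy, dz], hand], ...]. A call has 1 to 8 rows; each row shifts and turns the commanded pose from where the row before left it, along the tool's axes as they then stand; what a row does not reach is not made up. A row lasts 1/8 s, in which the tool goes at most 62.5 mm and 10.7 degrees, less where a joint would pass 70% of its speed; a pose out of reach is approached as far as the arm can. A call is refused whole if a number of a shift passes 62.5 or a number of a turn 10.7, either way. A call with a gripper value outside its range is refused whole. The fingers move at their own pace and stop on an object; the grip force is fixed at half the most. Time passes only in rows, so rows that do not move let the fingers close. It gives the time, the measured TCP pose, the force and the opening at its end, in the units of the state.
- read_state(): the state, without advancing time (a new reading comes with each control period).
- get_image(name): name is "scene" or "top" or "wrist"; returns a dict with "img" (420x560x3 uint8, red, green, blue), "range_z" (420x560 float32, mm along the optical axis (not along the pixel's ray), 0 where there is no reading), "fovy" (degrees; the focal length in pixels is half the picture's height over the tangent of half this angle, whatever the lens; pixels are square), "cx", "cy" (the principal point, pixels), "k1" (the pictures are not rectified: a ray, as slopes to the right and down, at radius r is drawn at 1 + k1 r^2 times it, then the intrinsics apply), "cam_to_world" (4x4, takes a point from camera to world coordinates). Camera axes: x right, y up, looking along -z (the intrinsics and any distortion apply to the point x, -y, -z); pixel columns grow to the right and rows downward; lengths in mm; the calibration is good to about 2 mm. A picture is of the moment at which its call begins.
- finish_job(): hands the job in, once; it reports no verdict.
The state is a dict: "clock": time; "qpos": joint angles; "qd": joint speeds; "tau": joint torques, N m; "eef_pos": TCP position; "tool_rot": TCP orientation; "force": force on the tool from outside, world axes, zero at the start; "torque": the same for the moment, N m; "width": finger opening in mm.
Only numpy, scipy, OpenCV 4.12 (cv2) and the standard library are available. Lean on these libraries where they do the work, as an engineer would, in place of code of your own. Each camera call takes 0.05 s, during which the arm holds its last target. There are 200 camera calls.

### The job

The short vial standing alone on the bench has already been read: put it back in the tray, lowered (not dropped) fully down into any empty hole, and let it go. Then take the one tall vial out of the tray and hold it up to the code reader with the code on its underside facing the window: vial straight in line with the reader's tilted line of sight, underside centred and about 60 mm clear of the window. Finish while holding it still there; do not shift the other vials, the bottle or the reader.

Things in the scene. Friction and masses are not known exactly. Their poses are not given: they have to be found in the camera images.
- tray: Grey plastic vial tray, fixed, 130 (x) x 170 (y) x 32 mm high. Origin: centre of its underside, on the bench; z up. 12 round blind bores of 30 mm diameter in a grid: centres at x = -40, 0, +40 mm and y = -60, -20, +20, +60 mm in its own axes. Each bore is 26 mm deep: its floor is 6 mm above the origin. Four of the bores hold the tall vial and three short ones, one each; the rest are empty. Seated vials have about 1 mm of play all round.
- vial_bench: The short vial that stands alone on the open bench. Same kind of vial: amber glass, 27.5 mm diameter, straight side, green screw cap on top, white label band. 60 mm tall; straight glass from 0 to 43 mm above its underside, cap 26.8 mm diameter from 47 to 60 mm. About 45 g (varies by a third). Origin: centre of the underside; z points up to the cap.
- vial_tall: The only tall vial; it stands in one of the tray's bores. Same kind of vial: amber glass, 27.5 mm diameter, straight side, green screw cap on top, white label band. 98 mm tall; straight glass from 0 to 81 mm above its underside, cap 26.8 mm diameter from 85 to 98 mm. A small square code is on the underside. About 80 g (varies by a third). Origin: centre of the underside; z points up to the cap.
- tall_cap (a point): Centre of the top of the tall vial's cap, 98 mm from its underside; same axes as the tall vial.
- vial_a: A short vial in the tray, to be left alone. Same kind of vial: amber glass, 27.5 mm diameter, straight side, green screw cap on top, white label band. 60 mm tall; straight glass from 0 to 43 mm above its underside, cap 26.8 mm diameter from 47 to 60 mm. About 45 g (varies by a third). Origin: centre of the underside; z points up to the cap.
- vial_b: A short vial in the tray, to be left alone. Same kind of vial: amber glass, 27.5 mm diameter, straight side, green screw cap on top, white label band. 60 mm tall; straight glass from 0 to 43 mm above its underside, cap 26.8 mm diameter from 47 to 60 mm. About 45 g (varies by a third). Origin: centre of the underside; z points up to the cap.
- vial_c: A short vial in the tray, to be left alone. Same kind of vial: amber glass, 27.5 mm diameter, straight side, green screw cap on top, white label band. 60 mm tall; straight glass from 0 to 43 mm above its underside, cap 26.8 mm diameter from 47 to 60 mm. About 45 g (varies by a third). Origin: centre of the underside; z points up to the cap.
- reader: Code reader on a stand, fixed to the bench: steel foot 130 x 120 x 14 mm and an upright bracket that carries a grey head (56 x 72 x 60 mm) on a stiff tilt hinge 112 mm above the bench; about 155 mm high overall. Origin: centre of the foot's underside; its -x side is its front, roughly towards the robot; z up.
- reader_window (a point): Centre of the round window (ring of small white lamps, 44 mm across, on the black face of the reader's head). Its z axis is the line of sight: it points out of the window, upwards and tilted 23 to 40 degrees from vertical towards the reader's front (the tilt is set differently each time). It lies 32 mm from the hinge along that axis. The head does not move unless pushed hard.
- bottle: Amber reagent bottle with a blue cap, 60 mm diameter, 125 mm tall, loose, to be left alone. Origin: centre of the underside.
There are look-alikes about, which are no part of the job. What is shaped like the reader but red is not meant.

How it is judged:
By the outcome, as a careful person would: the job done as asked, in the order asked, and still so for the second after the job is handed in, while the arm keeps its last pose, push and grip.
It also fails if it takes over 64 s, if anything falls off the work surface, if the arm or the gripper's body presses on something with over 40 N, if the wrist force passes 120 N, or if a joint passes its speed limit or range.

## Working session

There is one attempt and no reset: what is moved stays moved. The work goes in short steps, Python scripts to look and compute and a tool call to move; the robot and the scene stay as the last step left them, time stands still between calls to the robot, and variables do not carry over. Pictures are saved under pics/ and viewed, about 8 in all and at most 12, crops included, and the job is handed in when it is done.

Besides the shell and the picture viewer there is one more tool, called as name(argument=value, ...) on one line, values as JSON. jog_arm: Moves the arm, as the interface text tells. Its arguments: {"type":"object","properties":{"series":{"type":"array"}},"required":["series"]}

```bash
mkdir -p pics; cat > h.py <<'E'
import numpy as np, cv2
from cell import *
def grab(n,save=None):
    d=get_image(n)
    if save: cv2.imwrite('pics/'+save,d['img'][:,:,::-1])
    return d
def K(d):
    f=210/np.tan(np.radians(d['fovy'])/2); return f
def pts(d):
    """world xyz per pixel"""
    f=K(d); v,u=np.mgrid[0:420,0:560].astype(float)
    M=np.array([[f,0,d['cx']],[0,f,d['cy']],[0,0,1]])
    p=cv2.undistortPoints(np.stack([u.ravel(),v.ravel()],1)[:,None],M,np.array([d['k1'],0,0,0.]))[:,0]
    z=d['range_z'].ravel().astype(float)
    c=np.stack([p[:,0]*z,-p[:,1]*z,-z,np.ones_like(z)])
    w=(d['cam_to_world']@c)[:3].T.reshape(420,560,3)
    w[d['range_z']<=0]=np.nan
    return w
E
python3 - <<'E'
from h import *
s=read_state();print({k:np.round(v,3) for k,v in s.items()})
a=grab('scene','s1.png');b=grab('top','t1.png')
np.savez('v1.npz',s=pts(a),t=pts(b),si=a['img'],ti=b['img'])
for d in(a,b):print(d['fovy'],d['k1'],np.round(d['cam_to_world'],2).tolist())
cv2.imwrite('pics/st1.png',cv2.resize(np.vstack([a['img'],b['img']])[:,:,::-1],(400,600)))
E
```

```text
{'clock': np.float64(0.0), 'qpos': array([ 1.164,  0.629,  0.038,  1.518, -0.027,  0.996, -0.02 ]), 'qd': array([-0.001, -0.   , -0.   , -0.   , -0.   , -0.002,  0.001]), 'tau': array([-1.0000e-03, -5.6340e+01,  1.2260e+00, -1.9344e+01,  1.1000e-02,
        1.1000e-02, -0.0000e+00]), 'eef_pos': array([ 217.084, -612.061,  255.382]), 'tool_rot': array([-1.537,  1.569,  1.945]), 'force': array([ 0.333, -0.127, -0.353]), 'torque': array([-0.028, -0.017,  0.005]), 'width': np.float64(85.496)}
54.14368462353752 -0.06892269510385092 [[0.17, -0.55, 0.82, 1234.71], [0.99, 0.09, -0.14, -141.69], [0.0, 0.83, 0.56, 564.13], [0.0, 0.0, 0.0, 1.0]]
57.704484615717504 -0.05889236177021051 [[-0.02, 1.0, -0.08, 504.21], [-1.0, -0.02, 0.0, -28.12], [-0.0, 0.08, 1.0, 1108.44], [0.0, 0.0, 0.0, 1.0]]
```

View pics/s1.png

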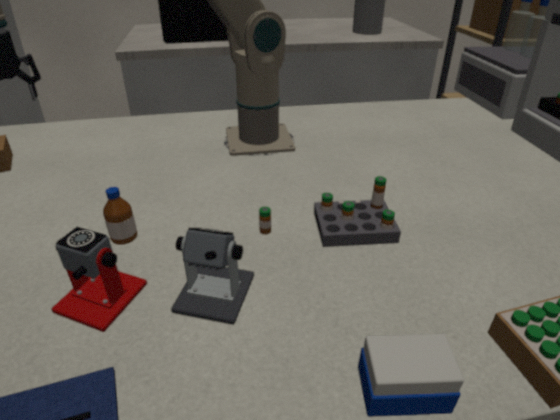

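View pics/t1.png

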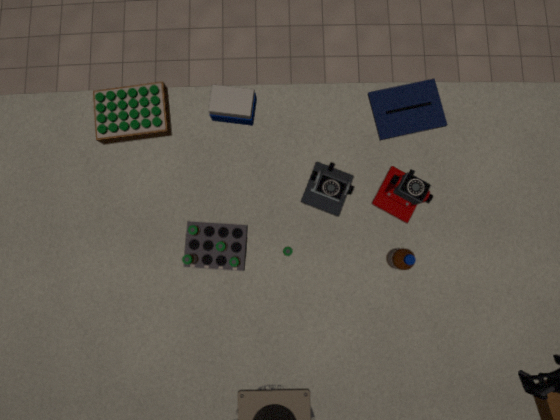

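Scene view: tray at px (355,222), the tall vial at its back (379,190), the bench vial at (265,220), the grey reader at (213,270), and the red look-alike at (98,275). Top view: tray at (217,246), tall vial probably at (187,260), bench vial at (288,251), grey reader at (328,187). Next I measure these.

```bash
python3 - <<'E'
from h import *
v=np.load('v1.npz');w=v['t'];im=v['ti'].astype(int)
g=((im[...,1]>im[...,0]*1.4)&(im[...,1]>im[...,2]*1.2)&(im[...,1]>50)).astype(np.uint8)
n,l,st,c=cv2.connectedComponentsWithStats(g)
for i in range(1,n):
    if st[i,4]>15 and c[i][1]>200:
        m=l==i;p=w[m];zt=np.nanmax(p[:,2]);p=p[p[:,2]>zt-4]
        print('cap',c[i].round(),st[i,4],np.nanmean(p,0).round(1),np.round(zt,1))
# tray top
R=np.zeros(g.shape,bool);R[205:285,170:265]=1
m=R&(w[...,2]>27)&(w[...,2]<37)&(g==0)
p=w[m][:,:2].astype(np.float32);print('tray',m.sum(),cv2.minAreaRect(p),np.median(w[m][:,2]))
# scene-view too
w2=v['s'];im2=v['si'].astype(int)
g=((im2[...,1]>im2[...,0]*1.3)&(im2[...,1]>im2[...,2]*1.2)&(im2[...,1]>50)).astype(np.uint8)
n,l,st,c=cv2.connectedComponentsWithStats(g)
for i in range(1,n):
    if st[i,4]>15 and c[i][0]<410:
        p=w2[l==i];zt=np.nanmax(p[:,2]);p=p[p[:,2]>zt-4]
        print('scap',c[i].round(),st[i,4],np.nanmean(p,0).round(1),np.round(zt,1))
R=np.zeros(g.shape,bool);R[190:250,305:405]=1
m=R&(abs(w2[...,2]-32)<4)&(g==0);print('stray',cv2.minAreaRect(w2[m][:,:2].astype(np.float32)),np.median(w2[m][:,2]))
# reader window: plane of points above z=100 in top view
R=np.zeros(g.shape,bool);R[160:220,300:358]=1
m=R&(w[...,2]>5)&(w[...,2]<20);print('foot',cv2.minAreaRect(w[m][:,:2].astype(np.float32)))
for r in range(172,206,3):print(r,[ '%d,%d'%(round(w[r,c,2]),im[r,c].mean()) for c in range(304,356,3)])
# bottle
R=np.zeros(g.shape,bool);R[240:280,380:425]=1
m=R&(w[...,2]>110);print('bottle',np.nanmean(w[m],0))
E
```

```text
cap [192. 229.] 58 [556.4 210.5  65.3] 67.7
cap [220. 246.] 60 [509.7 134.8  66.1] 68.6
cap [287. 251.] 48 [489.6 -51.5  62.2] 64.7
cap [187. 259.] 52 [478.1 218.6 103.5] 105.9
cap [234. 262.] 62 [468.1  97.1  66.5] 69.0
tray 1597 ((511.6195068359375, 153.9200439453125), (172.79034423828125, 130.68019104003906), 84.8490982055664) 30.51318221946076
scap [380. 180.] 52 [483.  217.3 104.1] 105.9
scap [327. 196.] 56 [472.7  98.5  67.5] 69.4
scap [348. 205.] 69 [515.  135.3  67.7] 69.4
scap [265. 210.] 63 [498.  -47.6  61.5] 63.8
scap [388. 213.] 68 [561.4 210.8  67.7] 69.5
stray ((514.0523071289062, 155.75360107421875), (174.10202026367188, 135.615234375), 85.03435516357422) 33.24069427461336
foot ((669.7144775390625, -171.23931884765625), (160.91976928710938, 157.03916931152344), 0.8110905289649963)
172 ['0,104', '-1,107', '-1,103', '122,17', '119,2', '126,63', '138,30', '141,38', '135,34', '130,34', '122,35', '118,38', '113,30', '15,41', '-3,82', '-2,98', '1,100', '-3,104']
175 ['1,105', '1,103', '-5,69', '121,5', '123,24', '127,69', '143,24', '147,35', '148,49', '142,41', '136,39', '1
[... 1162 characters left out ...]
', '8,40', '15,38', '13,38', '12,38', '20,70', '20,80', '124,45', '125,14', '125,16', '125,17', '83,39', '12,63', '-2,100', '-1,104', '1,105']
199 ['15,34', '14,35', '13,37', '16,40', '13,40', '10,40', '14,37', '12,40', '14,38', '15,50', '20,78', '123,61', '121,32', '15,37', '-1,100', '-4,98', '3,103', '-5,104']
202 ['12,32', '14,39', '13,38', '11,36', '12,41', '12,36', '16,37', '15,39', '14,41', '11,39', '12,39', '12,39', '12,39', '10,45', '0,103', '0,104', '0,106', '-3,101']
205 ['-1,98', '-1,81', '9,57', '12,37', '11,36', '11,37', '15,37', '12,34', '16,38', '13,36', '12,39', '10,38', '10,40', '9,73', '0,100', '-2,105', '-3,103', '-1,104']
bottle [ 465.06161735 -363.42577949  123.13643866]
```

```bash
cat >> h.py <<'E'
from scipy.spatial.transform import Rotation as Rn
def pose():
    s=read_state();return np.array(s['eef_pos']),Rn.from_euler('xyz',s['tool_rot']).as_matrix(),s
def go(p,y,x=(0,0,-1)):
    """remaining tool-axis turn(deg) and shift (start axes) and (end axes) to TCP p, jaws along y, fingers along x"""
    P,R,s=pose();x=np.array(x,float);x/=np.linalg.norm(x);y=np.array(y,float);y-=x*(x@y);y/=np.linalg.norm(y)
    best=None
    for sg in(1,-1):
        T=np.stack([x,sg*y,np.cross(x,sg*y)],1);rv=np.degrees(Rn.from_matrix(R.T@T).as_rotvec())
        print('turn',rv.round(1),'shift now-axes',(R.T@(np.array(p)-P)).round(1),'end-axes',(T.T@(np.array(p)-P)).round(1))
    print('t',round(float(s['clock']),2),'pos',P.round(1),'F',np.round(s['force'],1),'w',round(float(s['width']),1),'q',np.round(s['qpos'],2))
E
python3 - <<'E'
from h import *
P,R,s=pose();print(R.round(2))
go((540,-130,330),(0,1,0));go((540,-130,330),R[:,1])
v=np.load('v1.npz');w=v['t'];im=v['ti']
# plane fit of window area
m=np.zeros(w.shape[:2],bool);cv2.circle(mm:=np.zeros(w.shape[:2],np.uint8),(331,187),9,1,-1)
p=w[mm>0];p=p[p[:,2]>110];c=np.median(p,0);A=np.c_[p[:,:2]-c[:2],np.ones(len(p))]
k=np.linalg.lstsq(A,p[:,2]-c[2],rcond=None)[0];r=p[:,2]-c[2]-A@k
n=np.array([-k[0],-k[1],1]);n/=np.linalg.norm(n)
print('window',p.mean(0),'n',n,'tilt',np.degrees(np.arccos(n[2])),'az',np.degrees(np.arctan2(n[1],n[0])),r.std())
E
```

```text
[[-0.    0.33 -0.94]
 [ 0.   -0.94 -0.33]
 [-1.   -0.    0.  ]]
turn [-1.605e+02 -1.000e-01  0.000e+00] shift now-axes [ -73.9 -346.6 -465.4] end-axes [-74.5 482.1 322.9]
turn [19.5  0.   0.1] shift now-axes [ -73.9 -346.6 -465.4] end-axes [ -74.5 -482.1 -322.9]
t 0.1 pos [ 217.1 -612.1  255.5] F [0.2 0.7 0.3] w 85.4 q [ 1.16  0.63  0.04  1.52 -0.03  1.   -0.02]
turn [0.  0.  0.1] shift now-axes [ -73.9 -346.6 -465.4] end-axes [ -74.5 -346.5 -465.4]
turn [-180.    -0.2    0. ] shift now-axes [ -73.9 -346.6 -465.4] end-axes [-74.5 346.5 465.4]
t 0.1 pos [ 217.1 -612.1  255.5] F [0.2 0.7 0.3] w 85.4 q [ 1.16  0.63  0.04  1.52 -0.03  1.   -0.02]
window [ 654.96906411 -164.07831822  137.69228629] n [-0.52706629  0.21344782  0.822582  ] tilt 34.65589642831369 az 157.95336259213278 1.9848369611615426
```

jog_arm(series=[[[0,0,0],[-12,-25,-34],-1],[[0,0,0],[-12,-25,-34],-1],[[0,0,0],[-12,-25,-34],-1],[[0,0,0],[-12,-25,-34],-1],[[2,0,0],[-12,-25,-34],-1],[[3,0,0],[-12,-25,-34],-1],[[3,0,0],[0,-25,-34],-1],[[3,0,0],[0,-25,-34],-1]])

```text
clock: 1.1
eef_pos: [416.1, -338.6, 328.3]
tool_rot: [-0.763, 1.571, 2.526]
force: [0.5, -0.0, 0.1]
width: 85.6
```

```bash
python3 -c "
from h import *
go((540,-130,330),(0,1,0))"
```

```text
turn [-171.6   -0.     0. ] shift now-axes [  -1.7 -188.2 -153.1] end-axes [ -1.7 208.6 123.9]
turn [8.4 0.  0. ] shift now-axes [  -1.7 -188.2 -153.1] end-axes [  -1.7 -208.6 -123.9]
t 1.1 pos [ 416.1 -338.6  328.3] F [ 0.5 -0.   0.1] w 85.6 q [ 0.6   0.39  0.05  1.74 -0.02  1.02 -0.77]
```

jog_arm(series=[[[2,0,0],[0,-34,-24],-1],[[2,0,0],[0,-34,-23],-1],[[2,0,0],[0,-34,-22],-1],[[2,0,0],[-2,-34,-21],-1],[[0,0,0],[0,-34,-20],-1],[[0,0,0],[0,-35,-20],-1],[[0,0,0],[0,0,0],-1]])

```text
clock: 1.98
eef_pos: [532.6, -122.4, 329.8]
tool_rot: [-1.551, 1.569, 1.606]
force: [-0.6, -0.3, -0.1]
width: 85.4
```

```bash
python3 -c "
from h import *
d=grab('wrist','w1.png');np.savez('w1.npz',w=pts(d),im=d['img'],T=d['cam_to_world'])
print(d['cam_to_world'].round(2),d['fovy'])
go((540,-130,330),(0,1,0))"
```

```text
[[ 2.0000e-02  9.6000e-01  2.8000e-01  6.0072e+02]
 [-1.0000e+00  2.0000e-02  0.0000e+00 -1.2185e+02]
 [-0.0000e+00 -2.8000e-01  9.6000e-01  4.4676e+02]
 [ 0.0000e+00  0.0000e+00  0.0000e+00  1.0000e+00]] 64.97196477325802
turn [-1.793e+02 -0.000e+00  1.000e-01] shift now-axes [-0.2  5.2 -8.3] end-axes [-0.2 -5.1  8.4]
turn [0.7 0.1 0. ] shift now-axes [-0.2  5.2 -8.3] end-axes [-0.2  5.1 -8.4]
t 2.02 pos [ 531.6 -124.9  329.8] F [ 0.8 -1.   0.2] w 85.7 q [ 0.16  0.4   0.02  1.71 -0.01  1.03 -1.37]
```

View pics/w1.png

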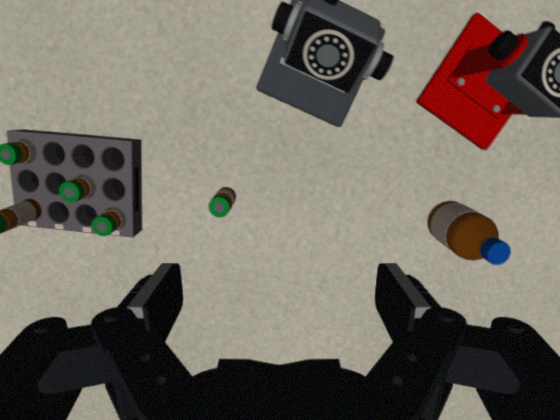

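Wrist view: reader window at px (328,55), bench vial cap at (220,206), tray with its empty holes on the left (30–135, 140–230), tall vial at (15,215). Measuring the window, the bench vial and the tray from this closer view.

```bash
cat > meas.py <<'E'
from h import *
def window(w,im,c,rad=27):
    mm=np.zeros(w.shape[:2],np.uint8);cv2.circle(mm,c,rad,1,-1)
    g=im.astype(int).min(2);k=(mm>0)&(g>120)
    e=cv2.fitEllipse(cv2.convexHull(np.argwhere(k)[:,::-1].astype(np.float32)));print('ellipse',e)
    p=w[(mm>0)&np.isfinite(w[...,2])]
    for _ in range(4):
        c0=p.mean(0);n=np.linalg.svd(p-c0)[2][2];n*=np.sign(n[2]);r=(p-c0)@n
        p=p[abs(r)<max(2*r.std(),1.)]
    u,v=np.array(e[0]).round().astype(int);near=w[v-4:v+5,u-4:u+5].reshape(-1,3);cc=np.nanmean(near,0);cc=cc-n*((cc-c0)@n)
    print('window',cc.round(1),'n',n.round(3),'tilt',np.degrees(np.arccos(n[2])).round(1),'az',np.degrees(np.arctan2(n[1],n[0])).round(1),'res',r.std().round(2),len(p),'hinge z',(cc-32*n).round(1))
def caps(w,im,vmax=420):
    im=im.astype(int);g=((im[...,1]>im[...,0]*1.4)&(im[...,1]>im[...,2]*1.2)&(im[...,1]>50)).astype(np.uint8)
    n,l,st,c=cv2.connectedComponentsWithStats(g)
    for i in range(1,n):
        if st[i,4]>60:
            p=w[l==i];p=p[np.isfinite(p[:,2])];zt=np.percentile(p[:,2],90);p=p[abs(p[:,2]-zt)<4]
            print('cap',c[i].round(),st[i,4],cv2.minEnclosingCircle(p[:,:2].astype(np.float32)),np.median(p,0).round(1))
E
python3 - <<'E'
from meas import *
v=np.load('w1.npz');w=v['w'];im=v['im']
window(w,im,(328,55));caps(w,im)
m=np.zeros(w.shape[:2],bool);m[125:240,0:145]=1;m&=abs(w[...,2]-32)<3
print('tray',cv2.minAreaRect(w[m][:,:2].astype(np.float32)),np.median(w[m][:,2]))
m=np.zeros(w.shape[:2],bool);m[:130,255:360]=1;m&=abs(w[...,2]-14)<4
print('foot',cv2.minAreaRect(w[m][:,:2].astype(np.float32)))
m=np.zeros(w.shape[:2],bool);m[250:350,200:370]=1;m&=abs(w[...,2])<10;print('bench z',np.median(w[m][:,2]))
E
```

```text
ellipse ((328.0492248535156, 54.06764221191406), (48.317020416259766, 48.62742614746094), 107.25502014160156)
window [ 654.5 -163.7  138. ] n [-0.546  0.22   0.808] tilt 36.1 az 158.1 res 0.67 2043 hinge z [ 672.  -170.7  112.1]
cap [  8. 154.] 231 ((556.4204711914062, 209.57470703125), 12.782000541687012) [556.5 206.3  65. ]
cap [ 69. 192.] 291 ((510.1588439941406, 134.45765686035156), 13.39002799987793) [510.3 133.3  65.1]
cap [219. 206.] 274 ((493.0252990722656, -49.84785461425781), 12.838682174682617) [493.5 -50.   59.4]
cap [102. 225.] 277 ((467.3518981933594, 98.1749267578125), 13.513309478759766) [468.2  97.4  65.2]
tray ((511.69293212890625, 154.9690399169922), (172.3948516845703, 131.03390502929688), 85.0331039428711) 31.10086228032452
foot ((665.2382202148438, -167.30810546875), (119.59228515625, 118.63958740234375), 67.37482452392578)
bench z -0.5702682518870574
```

```bash
python3 -c "
from h import *
go((493,-50,150),(0,1,0))"
```

```text
turn [-1.793e+02 -0.000e+00  1.000e-01] shift now-axes [179.9 -75.3  37.5] end-axes [179.8  74.9 -38.6]
turn [0.7 0.1 0. ] shift now-axes [179.9 -75.3  37.5] end-axes [179.8 -74.9  38.6]
t 2.02 pos [ 531.6 -124.9  329.8] F [ 0.8 -1.   0.2] w 85.7 q [ 0.16  0.4   0.02  1.71 -0.01  1.03 -1.37]
```

jog_arm(series=[[[0.7,0,0],[36,-15,7.7],-1],[[0,0,0],[36,-15,7.7],-1],[[0,0,0],[36,-15,7.7],-1],[[0,0,0],[36,-15,7.7],-1],[[0,0,0],[36,-15,7.7],-1],[[0,0,0],[0,0,0],-1],[[0,0,0],[0,0,0],-1]])

```text
clock: 2.9
eef_pos: [493.9, -53.0, 151.4]
tool_rot: [2.654, 1.569, -0.492]
force: [1.4, -1.0, -0.2]
width: 85.3
```

```bash
python3 -c "
from meas import *
d=grab('wrist','w2.png');caps(pts(d),d['img'])
go((493,-50,54),(0,1,0))"
```

```text
cap [  8. 204.] 410 ((509.96282958984375, 133.8140869140625), 13.013996124267578) [508.8 128.2  65.3]
cap [271. 222.] 913 ((493.0123291015625, -49.02606964111328), 13.100589752197266) [494.1 -49.1  59.4]
cap [ 60. 261.] 758 ((467.3292541503906, 98.46510314941406), 13.642942428588867) [468.2  97.6  65.2]
turn [ 1.797e+02 -1.000e-01  3.000e-01] shift now-axes [97.7 -3.1  1.6] end-axes [97.7  3.  -1.3]
turn [-0.3 -0.2 -0.1] shift now-axes [97.7 -3.1  1.6] end-axes [97.7 -3.   1.3]
t 2.95 pos [494.3 -53.  151.7] F [0.7 0.4 0.5] w 85.3 q [ 0.04  0.57  0.01  2.04 -0.01  0.53 -1.52]
```

View pics/w2.png

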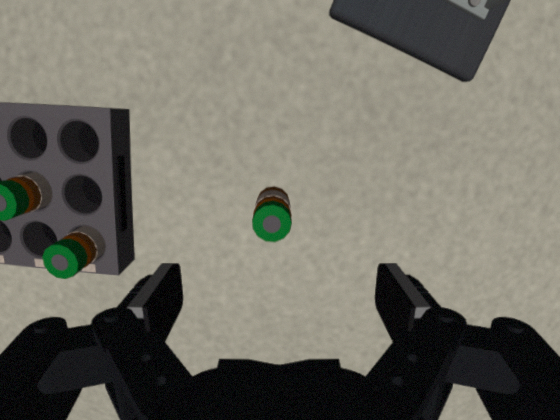

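Bench vial cap at px (271,222), slightly left of the jaw centre line; this agrees with (493,-49). Descending and closing.

jog_arm(series=[[[-0.3,0,0],[25,-4,1.3],-1],[[0,0,0],[35,0,0],-1],[[0,0,0],[25,0,0],-1],[[0,0,0],[12.5,0,0],-1],[[0,0,0],[0,0,0],-1],[[0,0,0],[0,0,0],1],[[0,0,0],[0,0,0],1],[[0,0,0],[0,0,0],1]])

```text
clock: 3.95
eef_pos: [492.0, -47.4, 53.4]
tool_rot: [3.098, 1.57, -0.042]
force: [0.4, -0.2, 0.0]
width: 32.3
```

jog_arm(series=[[[0,0,0],[0,0,0],1],[[0,0,0],[0,0,0],1],[[0,0,0],[0,0,0],1],[[0,0,0],[0,0,0],1]])

```text
clock: 4.45
eef_pos: [492.0, -47.6, 53.5]
tool_rot: [2.95, 1.57, -0.189]
force: [-0.7, -0.6, 5.3]
width: 25.5
```

jog_arm(series=[[[0,0,0],[-25,0,0],1],[[0,0,0],[-45,0,0],1],[[0,0,0],[-35,0,0],1],[[0,0,0],[-10,-35,-13],1],[[0,0,0],[0,-35,-13],1],[[0,0,0],[0,-35,-13],1],[[0,0,0],[0,-34,-14],1],[[0,0,0],[0,0,0],1]])

```text
clock: 5.45
eef_pos: [544.9, 95.7, 167.8]
tool_rot: [-2.03, 1.568, 1.12]
force: [-0.6, -0.3, -0.9]
width: 25.1
```

jog_arm(series=[[[0,0,0],[0,0,0],1]])

```text
clock: 5.58
eef_pos: [543.7, 91.0, 167.6]
tool_rot: [0.773, 1.569, -2.367]
force: [0.4, -0.7, -0.5]
width: 25.7
```

```bash
python3 -c "
from meas import *
d=grab('wrist','w3.png');w=pts(d);np.savez('w3.npz',w=w,im=d['img']);caps(w,d['img'])
go((546.3,91.7,60),(0,1,0))"
```

```text
cap [109. 196.] 973 ((557.3630981445312, 210.90550231933594), 13.646356582641602) [558.1 209.3  65.2]
cap [216. 254.] 708 ((510.7072448730469, 135.37005615234375), 13.409059524536133) [515.6 138.4  65.2]
cap [278. 291.] 3211 ((544.7822265625, 90.6460952758789), 13.610342979431152) [547.   90.6 173.5]
cap [ 87. 319.] 832 ((477.5877990722656, 217.39236450195312), 13.672924041748047) [483.6 219.1 103.1]
turn [-1.799e+02  1.000e-01  1.000e-01] shift now-axes [107.7  -1.4  -2.7] end-axes [107.7   1.3   2.6]
turn [ 0.1  0.1 -0.1] shift now-axes [107.7  -1.4  -2.7] end-axes [107.7  -1.3  -2.6]
t 5.62 pos [543.7  90.4 167.7] F [-0.2 -0.4 -0.9] w 25.5 q [-0.24  0.61  0.03  1.88 -0.03  0.65 -1.76]
```

View pics/w3.png

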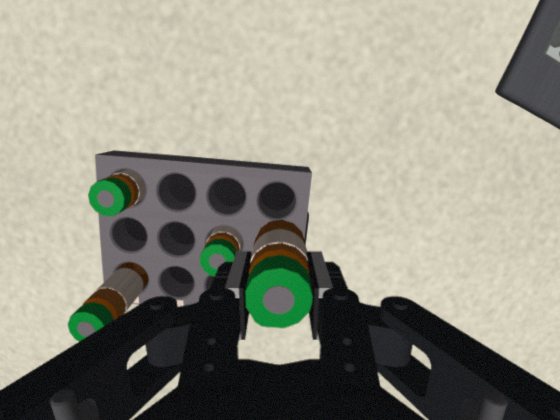

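Picture: vial held upright between the pads, cap at px (278,291); target hole at (276,198) is empty. Measuring this hole directly, then lowering.

```bash
python3 - <<'E'
from meas import *
v=np.load('w3.npz');w=v['w'];im=v['im'].astype(int).mean(2)
# rim: tray-top pixels around; fit by excluded area in world grid
for c,name in (((276,198),'target'),((226,195),'40,-20'),((177,191),'40,20')):
    mm=np.zeros(im.shape,np.uint8);cv2.circle(mm,c,28,1,-1)
    k=(mm>0)&(abs(w[...,2]-31.5)<3);p=w[k][:,:2]
    from scipy.optimize import minimize
    c0=np.nanmean(w[c[1]-3:c[1]+4,c[0]-3:c[0]+4].reshape(-1,3),0)
    # largest empty circle near
    f=lambda q:-np.sort(np.hypot(*(p-q).T))[:40].mean()
    r=minimize(f,c0[:2],method='Nelder-Mead');print(name,c0.round(1),r.x.round(1),-r.fun,len(p))
m=np.zeros(im.shape,bool);m[140:310,90:315]=1;m&=abs(w[...,2]-31.5)<3
print(cv2.minAreaRect(w[m][:,:2].astype(np.float32)),np.median(w[m][:,2]))
# tilt of held vial: body pixels
m=np.zeros(im.shape,bool);m[222:290,252:305]=1;m&=(w[...,2]>110)&(w[...,2]<165);p=w[m]
for z in range(115,165,10):
    q=p[abs(p[:,2]-z)<5]
    if len(q)>10:print(z,len(q),q[:,1].min().round(1),q[:,1].max().round(1),np.percentile(q[:,0],98).round(1))
E
```

```text
target [542.5  92.3   5.6] [-3.90530907e+46  1.04284514e+45] 3.906701195515623e+46 1300
40,-20 [545.1 135.8   5.6] [-4.65433570e+46  7.78767238e+45] 4.719037956088832e+46 1395
40,20 [548.6 178.6   5.5] [553.6 171.3] 14.897912960920326 1411
((511.73699951171875, 155.16018676757812), (170.42112731933594, 131.28541564941406), 84.8817367553711) 31.273477002753353
115 117 76.6 103.1 557.6
125 275 77.0 103.3 557.8
135 302 77.8 103.2 558.3
145 448 78.5 102.8 558.3
155 571 79.2 102.2 558.0
```

jog_arm(series=[[[0,0,0],[15,-1.3,-1.7],1],[[0,0,0],[30,0,0],1],[[0,0,0],[25,0,0],1],[[0,0,0],[6,0,0],1],[[0,0,0],[0,0,0],1],[[0,0,0],[0,0,0],1]])

```text
clock: 6.38
eef_pos: [546.7, 92.9, 92.6]
tool_rot: [-2.965, 1.569, 0.179]
force: [0.0, 0.8, -0.4]
width: 25.3
```

```bash
python3 -c "
from meas import *
d=grab('wrist','w4.png');w=pts(d);caps(w,d['img'])
go((545.4,91.4,60),(0,1,0))"
```

```text
cap [ 41. 236.] 1912 ((557.3397827148438, 210.920654296875), 13.53181266784668) [558.8 208.9  65.2]
cap [278. 291.] 3201 ((547.5904541015625, 92.60722351074219), 13.86170482635498) [549.9  92.4  98.5]
cap [190. 299.] 122 ((521.9512939453125, 139.24456787109375), 5.004919052124023) [522.9 138.5  59.8]
turn [-179.9   -0.    -0.2] shift now-axes [32.7  1.6  1.4] end-axes [32.7 -1.6 -1.3]
turn [ 0.1 -0.1  0. ] shift now-axes [32.7  1.6  1.4] end-axes [32.7  1.6  1.3]
t 6.42 pos [546.7  93.   92.7] F [-0.3  0.3 -1.4] w 25.3 q [-0.24  0.73  0.03  1.92 -0.04  0.49 -1.75]
```

View pics/w4.png

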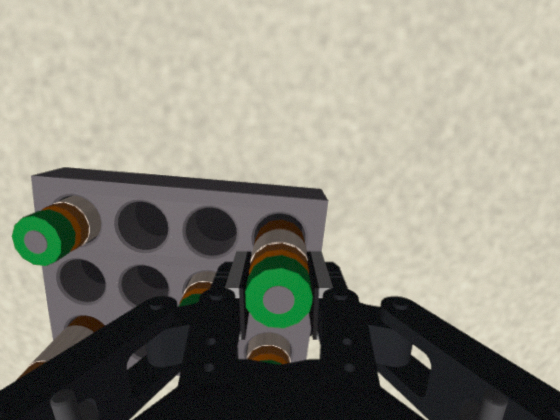

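Vial is just above the target hole (hole px centre about (279,237), cap (278,291)), about 1 mm too far in x and y. Correcting, then lowering gently while watching the force.

jog_arm(series=[[[0,0,0],[0,0.8,1.1],1],[[0,0,0],[3,0,0],1],[[0,0,0],[3,0,0],1],[[0,0,0],[3,0,0],1],[[0,0,0],[2,0,0],1],[[0,0,0],[2,0,0],1],[[0,0,0],[0,0,0],1]])

```text
clock: 7.3
eef_pos: [545.0, 92.3, 78.7]
tool_rot: [-2.588, 1.571, 0.556]
force: [1.4, -1.0, -0.1]
width: 25.7
```

Underside is now about 25 mm up, below the 32 mm rim, with no contact force, so it is in the bore. Continuing to the floor.

jog_arm(series=[[[0,0,0],[4,0,0],1],[[0,0,0],[4,0,0],1],[[0,0,0],[4,0,0],1],[[0,0,0],[3,0,0],1],[[0,0,0],[1.5,0,0],1],[[0,0,0],[1,0,0],1],[[0,0,0],[0,0,0],1]])

```text
clock: 8.18
eef_pos: [545.0, 92.2, 61.3]
tool_rot: [-2.944, 1.571, 0.2]
force: [0.2, 0.9, -0.6]
width: 25.6
```

jog_arm(series=[[[0,0,0],[0.6,0,0],1],[[0,0,0],[0.6,0,0],1],[[0,0,0],[0,0,0],1]])

```text
clock: 8.55
eef_pos: [545.0, 92.2, 60.1]
tool_rot: [-3.074, 1.571, 0.07]
force: [2.2, 0.1, -0.8]
width: 25.3
```

jog_arm(series=[[[0,0,0],[0.5,0,0],1],[[0,0,0],[0.5,0,0],1],[[0,0,0],[0,0,0],1]])

```text
clock: 8.93
eef_pos: [545.0, 92.3, 59.5]
tool_rot: [-2.847, 1.57, 0.296]
force: [-0.1, 0.1, 3.9]
width: 25.2
```

A 3.9 N upward force at the expected height means the vial is on the floor. Releasing and rising.

jog_arm(series=[[[0,0,0],[0,0,0],0.3],[[0,0,0],[0,0,0],0],[[0,0,0],[0,0,0],0],[[0,0,0],[0,0,0],0],[[0,0,0],[-15,0,0],0],[[0,0,0],[-35,0,0],0],[[0,0,0],[-45,0,0],-0.5],[[0,0,0],[-35,0,0],-0.5]])

```text
clock: 9.93
eef_pos: [545.3, 92.3, 192.0]
tool_rot: [-2.931, 1.568, 0.213]
force: [0.1, -0.4, 0.0]
width: 64.2
```

```bash
python3 -c "
from meas import *
d=grab('wrist','w5.png');w=pts(d);caps(w,d['img'])
ph=np.radians(90-5);go((478,218.1,200),(np.cos(ph),np.sin(ph),0))"
```

```text
cap [124. 193.] 742 ((556.5562133789062, 211.319580078125), 13.865457534790039) [557.9 209.4  65.3]
cap [279. 207.] 801 ((545.7637329101562, 90.81336212158203), 13.28394603729248) [547.3  90.6  65.4]
cap [224. 251.] 734 ((510.3738708496094, 135.05508422851562), 13.21450424194336) [512.7 134.5  65.3]
cap [270. 297.] 605 ((467.4119567871094, 99.2719955444336), 13.679071426391602) [469.8  98.5  65.3]
cap [108. 304.] 388 ((479.83648681640625, 217.13519287109375), 12.59377670288086) [484.1 214.2 103.2]
turn [-174.9   -0.2   -0.8] shift now-axes [  -4.4 -125.6   69.4] end-axes [ -4.  118.9 -80.4]
turn [ 5.1 -0.5  0.1] shift now-axes [  -4.4 -125.6   69.4] end-axes [  -4.  -118.9   80.4]
t 9.97 pos [547.7  92.6 196. ] F [1.  0.2 4.1] w 64.2 q [-0.24  0.57  0.04  1.86 -0.03  0.71 -1.76]
```

Short vial is seated (cap top at 65.4, same as its neighbours at 65.3). Next, over the tall vial at about (477.5,218.4).

jog_arm(series=[[[0,0,0],[-8,-42,23.3],-1],[[0,0,0],[0,-42,23.3],-1],[[0,0,0],[0,-42,23.3],-1],[[0,0,0],[0,0,0],-1],[[0,0,0],[0,0,0],-1]])

```text
clock: 10.6
eef_pos: [475.1, 217.6, 197.7]
tool_rot: [2.892, 1.57, -0.247]
force: [0.1, 0.2, 0.3]
width: 85.8
```

```bash
python3 -c "
from meas import *
d=grab('wrist','w6.png');w=pts(d);caps(w,d['img'])
go((477.3,218.4,82),(0,1,0))"
```

```text
cap [287.  96.] 866 ((557.2564697265625, 211.27716064453125), 13.284293174743652) [557.5 211.7  65.3]
cap [444. 114.] 934 ((546.1295166015625, 91.28562927246094), 13.747241020202637) [546.4  92.9  65.4]
cap [384. 161.] 845 ((510.8670349121094, 135.57968139648438), 13.526750564575195) [511.1 136.6  65.3]
cap [277. 215.] 944 ((477.90887451171875, 218.2072296142578), 13.039643287658691) [478.9 218.6 103.4]
cap [423. 214.] 752 ((466.8459777832031, 99.0270767211914), 13.669914245605469) [468.2 100.5  65.4]
turn [-1.8e+02  1.0e-01 -1.0e-01] shift now-axes [115.6  -1.6  -1.7] end-axes [115.6   1.5   1.8]
turn [ 0.  -0.1 -0. ] shift now-axes [115.6  -1.6  -1.7] end-axes [115.6  -1.5  -1.8]
t 10.65 pos [475.5 216.9 197.6] F [ 0.7 -0.4  0.9] w 85.6 q [-0.52  0.53  0.05  1.94 -0.04  0.68 -2.01]
```

jog_arm(series=[[[0,0,0],[20,-1.2,-2.3],-1],[[0,0,0],[40,0,0],-1],[[0,0,0],[35,0,0],-1],[[0,0,0],[20,0,0],-1],[[0,0,0],[0,0,0],-1],[[0,0,0],[0,0,0],1],[[0,0,0],[0,0,0],1],[[0,0,0],[0,0,0],1]])

```text
clock: 11.65
eef_pos: [477.6, 219.4, 82.9]
tool_rot: [-2.707, 1.569, 0.437]
force: [0.6, 0.4, 0.5]
width: 31.9
```

jog_arm(series=[[[0,0,0],[0,0,0],1],[[0,0,0],[0,0,0],1],[[0,0,0],[0,0,0],1],[[0,0,0],[0,0,0],1],[[0,0,0],[-5,0,0],1],[[0,0,0],[-8,0,0],1],[[0,0,0],[-10,0,0],1],[[0,0,0],[-12,0,0],1]])

```text
clock: 12.65
eef_pos: [477.0, 219.3, 117.9]
tool_rot: [-1.607, 1.571, 1.537]
force: [-0.8, -0.6, -0.9]
width: 25.8
```

jog_arm(series=[[[0,0,0],[-30,0,0],1],[[0,0,0],[-45,0,0],1],[[0,0,0],[-45,0,0],1],[[0,0,0],[-45,0,0],1],[[0,0,0],[-20,0,0],1],[[0,0,0],[0,0,0],1]])

```text
clock: 13.4
eef_pos: [477.7, 219.6, 304.2]
tool_rot: [-2.652, 1.567, 0.491]
force: [0.3, 0.3, -1.0]
width: 25.9
```

```bash
python3 -c "
from meas import *
n=np.array([-.544,.222,.809]);W=np.array([654.5,-163.7,138])
go(W+190*n,(.378,.926,0),-n)"
```

```text
turn [-150.8   -9.9   48.7] shift now-axes [ 12.1 341.3 -72.7] end-axes [ 125.8 -288.   152. ]
turn [21.5 35.3  7.2] shift now-axes [ 12.1 341.3 -72.7] end-axes [ 125.8  288.  -152. ]
t 13.4 pos [477.7 219.6 304.2] F [ 0.3  0.3 -1. ] w 25.9 q [-0.53  0.39  0.06  1.81 -0.03  0.94 -2.02]
```

jog_arm(series=[[[0,0,0],[0,25,-9],1],[[0,0,0],[0,45,-9],1],[[0,0,0],[0,45,-9],1],[[0,0,0],[0,45,-9],1],[[0,0,0],[0,45,-9],1],[[0,0,0],[0,45,-9],1],[[0,0,0],[0,45,-9],1],[[0,0,0],[0,45,-9],1]])

```text
clock: 14.4
eef_pos: [549.0, -121.8, 300.6]
tool_rot: [-0.22, 1.568, 2.924]
force: [0.3, 0.7, -1.6]
width: 25.8
```

jog_arm(series=[[[2.7,4.4,0.9],[0,0,0],1],[[2.7,4.4,0.9],[0,0,0],1],[[2.7,4.4,0.9],[0,0,0],1],[[2.7,4.4,0.9],[0,0,0],1],[[2.7,4.4,0.9],[0,0,0],1],[[2.7,4.4,0.9],[0,0,0],1],[[2.7,4.4,0.9],[0,0,0],1],[[2.7,4.4,0.9],[0,0,0],1]])

```text
clock: 15.4
eef_pos: [540.8, -127.6, 294.8]
tool_rot: [3.045, 1.071, -0.427]
force: [-1.3, -0.4, -0.9]
width: 26.2
```

```bash
python3 -c "
from meas import *
n=np.array([-.544,.222,.809]);W=np.array([654.5,-163.7,138])
go(W+190*n,(.378,.926,0),-n)"
```

```text
turn [-176.     1.3   11.4] shift now-axes [ 6.  -9.3 -5.4] end-axes [6.8 9.6 4. ]
turn [ 3.6  7.4 -0.9] shift now-axes [ 6.  -9.3 -5.4] end-axes [ 6.8 -9.6 -4. ]
t 15.4 pos [ 540.8 -127.6  294.8] F [-1.3 -0.4 -0.9] w 26.2 q [ 0.01  0.29  0.1   2.16  0.53  0.25 -2.28]
```

Joint 6 sits near its lower limit here; the final position is farther out, so I check whether the rest of the turn becomes possible there.

jog_arm(series=[[[0,0,0],[15,-4,-2],1],[[0,0,0],[15,-4,-2],1],[[1.8,3.7,-0.4],[10,0,0],1],[[1.8,3.7,-0.4],[0,0,0],1],[[0,0,0],[0,0,0],1]])

```text
clock: 16.02
eef_pos: [570.0, -132.7, 285.3]
tool_rot: [3.111, 1.001, -0.408]
force: [-0.1, -0.0, -0.3]
width: 26.0
```

```bash
python3 -c "
from meas import *
n=np.array([-.544,.222,.809]);W=np.array([654.5,-163.7,138])
go(W+136*n,(.378,.926,0),-n)"
```

```text
turn [-179.1    0.9    5.2] shift now-axes [36.8 -3.8 11.6] end-axes [ 36.1   3.2 -13.7]
turn [ 0.8  3.3 -0.6] shift now-axes [36.8 -3.8 11.6] end-axes [36.1 -3.2 13.7]
t 16.02 pos [ 570.  -132.7  285.3] F [-0.1 -0.  -0.3] w 26.0 q [ 0.17  0.34 -0.11  2.16  1.14  0.23 -2.94]
```

jog_arm(series=[[[-10,0,0],[0,0,0],1],[[-10,0,0],[0,0,0],1],[[-10,0,0],[0,0,0],1],[[-10,0,0],[0,0,0],1],[[-10,0,0],[0,0,0],1],[[-10,0,0],[0,0,0],1],[[-10,0,0],[0,0,0],1],[[0,0,0],[0,0,0],1]])

```text
clock: 17.02
eef_pos: [570.1, -132.5, 285.1]
tool_rot: [1.892, 1.001, -0.408]
force: [-0.3, 0.8, -0.7]
width: 25.8
```

```bash
cat >> meas.py <<'E'
def fin(d=136,n=(-.544,.222,.809),W=(654.5,-163.7,138)):
    n=np.array(n);W=np.array(W);_,R,_=pose();go(W+d*n,R[:,1],-n)
E
python3 -c "
from meas import *
fin()"
```

```text
turn [0.  1.7 3. ] shift now-axes [ 36.6 -12.1   0.6] end-axes [ 35.9 -13.9   1.7]
turn [-179.9   -4.6    2.7] shift now-axes [ 36.6 -12.1   0.6] end-axes [35.9 13.9 -1.7]
t 17.02 pos [ 570.1 -132.5  285.1] F [-0.3  0.8 -0.7] w 25.8 q [ 0.35  0.35 -0.35  2.16  1.26  0.32 -1.83]
```

jog_arm(series=[[[0,0.9,1.5],[0,0,0],1],[[0,0.8,1.5],[0,0,0],1],[[0,0,0],[6,-5,0.5],1],[[0,0,0],[6,-5,0.5],1],[[0,0,0],[5,-4,0.7],1],[[0,0,0],[0,0,0],1],[[0,0,0],[0,0,0],1]])

```text
clock: 17.9
eef_pos: [570.9, -129.5, 264.3]
tool_rot: [1.907, 0.94, -0.388]
force: [-0.7, -0.1, -1.0]
width: 26.0
```

```bash
python3 -c "
from meas import *
fin()
for n in('wrist','scene'):
    d=grab(n,n+'7.png');np.savez(n+'7.npz',w=pts(d),im=d['img'])
"

```

```text
turn [ 0.  -0.  -0.2] shift now-axes [19.3 -1.1  0.4] end-axes [19.3 -1.   0.4]
turn [-1.8e+02  2.0e-01 -1.0e-01] shift now-axes [19.3 -1.1  0.4] end-axes [19.3  1.  -0.4]
t 17.9 pos [ 570.9 -129.5  264.3] F [-0.7 -0.1 -1. ] w 26.0 q [ 0.33  0.39 -0.33  2.23  1.8   0.33 -2.38]
```

View pics/wrist7.png

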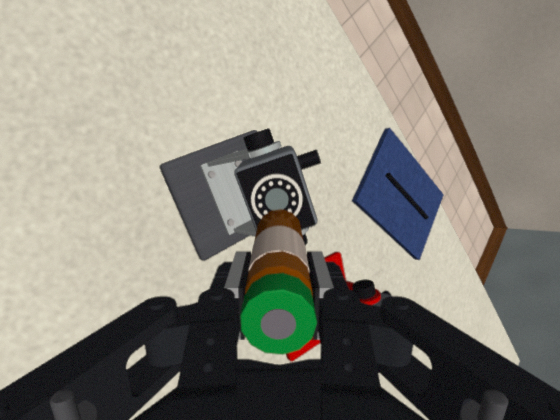

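View pics/scene7.png

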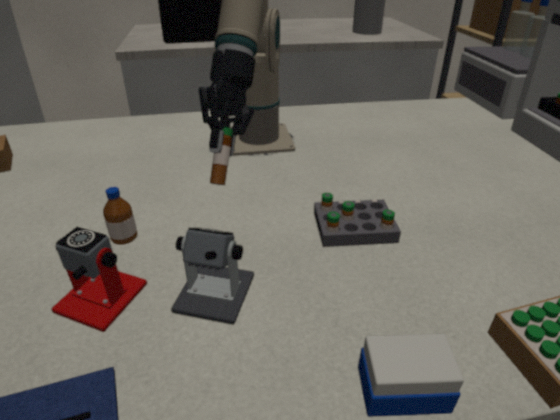

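Wrist view: window at px (276,199), vial in line with it (cap at (279,322)), jaws clear. The scene view confirms the short vial is in the tray. I fit the vial's cylinder and the window in this same picture.

```bash
cat > fitv.py <<'E'
from meas import *
from scipy.optimize import least_squares
def check(w,im,box,wc,n0=(-.544,.222,.809),W0=(654.5,-163.7,138),rad=27,h=76):
    n0=np.array(n0);W0=np.array(W0)
    if wc: window(w,im,wc,rad)
    P,R,_=pose();x=-R[:,0];x0=P-h*x                      # expected underside
    q=w[box[0]:box[1],box[2]:box[3]].reshape(-1,3);q=q[np.isfinite(q[:,2])]
    a=(q-x0)@x;r=np.linalg.norm(q-x0-np.outer(a,x),axis=1)
    k=(a>2)&(a<50)&(r<19);q=q[k];e1=R[:,1];e2=R[:,2]
    def res(s):
        d=x+s[0]*e1+s[1]*e2;d/=np.linalg.norm(d);o=x0+s[2]*e1+s[3]*e2;v=q-o
        return np.linalg.norm(v-np.outer(v@d,d),axis=1)-13.75
    s=least_squares(res,[0,0,0,0],loss='soft_l1').x;d=x+s[0]*e1+s[1]*e2;d/=np.linalg.norm(d);o=x0+s[2]*e1+s[3]*e2
    a=(q-o)@d
    print('cyl n',len(q),'rms',np.std(res(s)).round(2),'tilt err vs tool deg',np.degrees(s[:2]).round(2),'underside off in tool y,z',s[2:].round(2),'low a',np.percentile(a,1).round(1))
    print('angle to n0',np.degrees(np.arccos(d@n0)).round(2),'axis',d.round(3),'o',o.round(1))
    v=o-W0;print('clear',(v@n0).round(1),'lateral(tool y,z)',((v-n0*(v@n0))@e1).round(1),((v-n0*(v@n0))@e2).round(1))
E
python3 - <<'E'
from fitv import *
v=np.load('wrist7.npz');check(v['w'],v['im'],(205,290,235,320),(276,199),rad=20)
im=v['im'].astype(int);w=v['w'];g=(im[...,1]>im[...,0]*1.6)&(im[...,1]>60)
P,R,_=pose();p=w[g];a=(p-P)@-R[:,0];print('cap top rel TCP along axis',np.percentile(a,[50,90,99]).round(1))
v=np.load('scene7.npz');check(v['w'],v['im'],(120,190,205,240),None)
E
```

```text
ellipse ((276.5592956542969, 198.81654357910156), (36.88401794433594, 37.78554153442383), 118.23800659179688)
window [ 655.2 -161.1  138. ] n [0.589 0.808 0.017] tilt 89.1 az 53.9 res 6.38 1196 hinge z [ 636.3 -186.9  137.5]
cyl n 1228 rms 0.22 tilt err vs tool deg [-0.32 -0.94] underside off in tool y,z [-1.11  0.56] low a 2.7
angle to n0 1.41 axis [-0.54   0.239  0.807] o [ 611.6 -146.2  202.5]
clear 79.4 lateral(tool y,z) 0.4 -0.1
cap top rel TCP along axis [nan nan nan]
cyl n 452 rms 0.94 tilt err vs tool deg [ 0.65 -0.85] underside off in tool y,z [-0.68 -2.56] low a 2.9
angle to n0 1.35 axis [-0.531  0.228  0.816] o [ 613.7 -144.1  203.4]
clear 79.4 lateral(tool y,z) 0.9 -3.2
```

```bash
python3 - <<'E'
from fitv import *
n0=np.array([-.544,.222,.809]);W0=np.array([654.5,-163.7,138])
v=np.load('wrist7.npz');w=v['w'];im=v['im'].astype(int)
k=(abs((w-W0)@n0)<6)&(np.linalg.norm(w-W0,axis=2)<30);p=w[k]
for _ in range(3):
    c=p.mean(0);n=np.linalg.svd(p-c)[2][2];n*=np.sign(n[2]);r=(p-c)@n;p=p[abs(r)<2*r.std()]
print(len(p),n.round(3),r.std(),np.degrees(np.arccos(n@n0)),'tilt',np.degrees(np.arccos(n[2])),'az',np.degrees(np.arctan2(n[1],n[0])))
# bright ring in plane coordinates -> circle fit, outer edge
b=k&(im.min(2)>120);q=w[b];e1=np.cross([0,0,1],n);e1/=np.linalg.norm(e1);e2=np.cross(n,e1)
xy=np.c_[(q-W0)@e1,(q-W0)@e2].astype(np.float32);(cx,cy),rad=cv2.minEnclosingCircle(xy);print('ring',cx,cy,rad,len(q))
print('W',W0+cx*e1+cy*e2+n*((c-W0)@n))
E
```

```text
2466 [-0.534  0.231  0.813] 0.7221934516628108 1.2690203761251817 tilt 35.59381606084375 az 156.62550612481314
ring -0.9747136831283569 -1.3065364360809326 22.01471710205078 549
W [ 653.96499878 -162.40690797  137.15808041]
```

```bash
python3 - <<'E'
from fitv import *
n=np.array([-.539,.228,.811]);n/=np.linalg.norm(n);W=np.array([654.2,-163,137.6])
P,R,_=pose();d=np.array([-.54,.239,.807]);d/=np.linalg.norm(d);o=np.array([611.6,-146.2,202.5])
rv=np.cross(d,n);dR=Rn.from_rotvec(rv).as_matrix();print('turn tool deg',np.degrees(R.T@rv).round(2))
o2=P+dR@(o-P);T=dR@R;print('then shift (end axes)',(T.T@(W+60*n-o2)).round(1))
E
```

```text
turn tool deg [ 0.01  0.41 -0.53]
then shift (end axes) [19.4 -0.4  0.1]
```

jog_arm(series=[[[0,0.4,-0.5],[0,0,0],1],[[0,0,0],[5,-0.4,0.1],1],[[0,0,0],[5,0,0],1],[[0,0,0],[5,0,0],1],[[0,0,0],[4.4,0,0],1],[[0,0,0],[0,0,0],1],[[0,0,0],[0,0,0],1]])

```text
clock: 18.88
eef_pos: [581.2, -133.4, 248.3]
tool_rot: [1.918, 0.945, -0.371]
force: [-0.0, 0.2, -0.3]
width: 25.7
```

```bash
python3 - <<'E'
from fitv import *
d=grab('wrist','w8.png');w=pts(d)
n=(-.539,.228,.811);W=(654.2,-163,137.6)
fin(136,n,W);check(w,d['img'],(195,290,235,320),None,n0=n,W0=W)
E
```

```text
turn [-0.  -0.9  0.3] shift now-axes [-0.  -1.3 -0.7] end-axes [-0.1 -1.3 -0.7]
turn [180.    0.5   1.5] shift now-axes [-0.  -1.3 -0.7] end-axes [-0.1  1.3  0.7]
t 18.93 pos [ 581.2 -133.4  248.4] F [ 0.3  0.  -0.8] w 25.8 q [ 0.36  0.43 -0.37  2.22  1.88  0.34 -2.44]
cyl n 1226 rms 0.21 tilt err vs tool deg [-0.32 -0.94] underside off in tool y,z [-0.89  0.45] low a 3.0
angle to n0 nan axis [-0.539  0.228  0.811] o [ 621.9 -149.3  186.3]
clear 60.0 lateral(tool y,z) 0.0 -0.0fitv.py:16: RuntimeWarning: invalid value encountered in arccos
  print('angle to n0',np.degrees(np.arccos(d@n0)).round(2),'axis',d.round(3),'o',o.round(1))
```

View pics/w8.png

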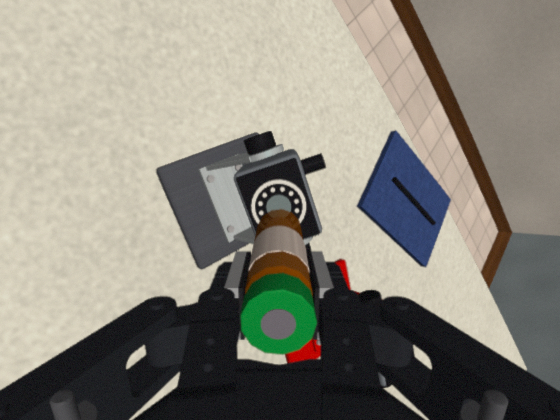

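The window ring (278,205) and the vial are in line. One last check of the vial's length position in the grip and the tray, then I hand in.

```bash
python3 - <<'E'
from fitv import *
d=grab('wrist');w=pts(d);x=np.array([-.539,.228,.811]);x/=np.linalg.norm(x);o=np.array([621.9,-149.3,186.3])
a=(w-o)@x;r=np.linalg.norm(w-o-a[...,None]*x,axis=2);k=(r<15)&(a>-30)&(a<120)
print('vial extent along axis',np.percentile(a[k],[0.2,1,99]).round(1),(a[k]<-3).sum())
t=grab('top');caps(pts(t),t['img']) if 0 else None
wt=pts(t);m=np.zeros(wt.shape[:2],bool);m[220:290,170:265]=1
im=t['img'].astype(int);g=m&(im[...,1]>im[...,0]*1.4)&(im[...,1]>50);n,l,st,c=cv2.connectedComponentsWithStats(g.astype(np.uint8))
for i in range(1,n):
    if st[i,4]>15:print(np.nanmedian(wt[l==i],0).round(1))
s=read_state();print(s['clock'],np.abs(s['qd']).max(),s['width']);finish_job()
E
```

```text
vial extent along axis [ 1.8  5.5 98.6] 0
[557.3 211.2  64.7]
[546.4  90.3  64.5]
[510.3 134.7  64.3]
[468.6  96.9  64.6]
19.025 0.0008877367947610469 25.62256308307081
the job is handed in; nothing more can be done
```

I put the short vial back in the tray and am holding the tall vial at the reader. The job was handed in at 19.0 s of the allowed 64 s; no verdict was reported.

- **Short vial:** I lowered it into the empty corner hole at (+40, −60) until it touched the floor with about 4 N, then let it go. Its cap top is at the same height as the other seated vials, within about 0.2 mm in the last top view. The other three vials are still where they were measured at the start, within measuring accuracy.
- **Tall vial:** By my cylinder fit in the wrist view, it is in line with the line of sight and centred on the window. Its underside is 60 mm clear, and the vial measures about 0 to 98.6 mm along its axis, so it has not slipped in the grip. The arm is at rest.

- **Disagreements:**
  - Two views of the window's line of sight differed by 1.3° and about 1.6 mm, so I used a value in between.
  - A fit from the distant scene camera, before the last small correction, put the vial about 3 mm more to one side. I trusted the close wrist view.
- **Grip reading:** The finger opening read about 25.7 mm on the 27.5 mm glass, with both vials, and neither slipped.
- **Not re-measured:** I did not measure the bottle or the reader again at the end. The forces I read during the moves stayed within a few newtons.

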